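# Make up a stitching kit and a riveting kit

## Robot

A 6-joint arm with a two-finger parallel gripper is mounted at the origin on a cart in front of the work surface, level with it; the furniture and walls round the work are solid. World frame = base frame: x ahead of the robot, y to its left, z up, the work surface at z = 0. Lengths are in mm, angles in degrees, forces in N, time in s.
With the tool pointing down it reaches from about 350 to 850 mm from the base axis. Payload 8.1 kg.
Tool frame: the origin (TCP) lies between the finger pads; the fingertips stand 17 mm ahead of it and the grasp point (between the pads) lies 2 mm behind it; z points along the fingers, y is the line along which they close (so a half turn about z gives the same grasp; the last joint's range is limited). The gripper opens to 85 mm and grips with 20 to 120 N. Pads are 22 mm wide; open, the fingers measure 114 mm over their backs; the gripper's body (76 mm by 85 mm) begins 54 mm behind the grasp point. The pads swing forward as they close: fully open they stand 13 mm farther back than shut.
Start: joints at [-81.555, 7.471, 85.268, -0, 87.261, -4.893], TCP at [138.442, -583.814, 248.292] pointing down, gripper open.
Joint ranges: [-169.43, 169.43], [-51.17, 129.36], [1.28, 143.12], [-76.62, 256.62], [0, 156.53], [-152.29, 152.29]. Speed limits (degrees/s): [136.94, 136.94, 159.86, 180, 180, 180].

## Interface

Orientations are given as [roll, pitch, yaw] about the fixed x, y, z axes, in that order (R = Rz(yaw) Ry(pitch) Rx(roll)).
In Python, from bench import sense, snapshot, hand_in, trace, place_of gives the robot as it stands.
- The arm moves only by the shell command python3 -m handwheel 'ROWS' [FORCE]. ROWS is JSON, a list of rows, each a list of 7 numbers: the opening, from -1 (shut) to 1 (fully open), then the shift along the tool's x, y, z in cm, then the turn, a rotation vector about the tool's x, y, z in rad. A call has 1 to 12 rows; each row shifts and turns the commanded pose from where the row before left it, along the tool's axes as they then stand; what a row does not reach is not made up. A row lasts 1/12 s, in which the tool goes at most 41.7 mm and 7.16 degrees, less where a joint would pass 70% of its speed; a pose out of reach is approached as far as the arm can. A call with a gripper value outside its range is refused whole. The fingers move at their own pace and stop on an object; FORCE is the grip in N (left out, the last holds). Time passes only in rows, so rows that do not move let the fingers close. It gives the time, the measured TCP pose, the force, the opening and the grip force at its end, in the units of the state.
- sense(): the state, without advancing time (a new reading comes with each control period).
- snapshot(name): name is "scene" or "top"; returns a dict with "image" (480x640x3 uint8, red, green, blue), "intrinsics" (3x3 intrinsics, pixels), "R" (3x3) and "t" (3): a world point X has camera coordinates R X + t. Camera axes: x right, y down, z forward; pixel columns grow to the right and rows downward; lengths in mm; the calibration is good to about 2 mm. A picture is of the moment at which its call begins. There is no depth.
- hand_in(): hands the job in; it is judged then, once.
Trained networks look in a picture, given as the dict that the camera call returned (one of the last four; its "shot" number tells which), for a name from the list of things; names that differ only in an ending like _2 or _b are one class to them, and where a whole thing is asked for, a point or a joint stands for the part that bears it (a point fixed in the world has none). Each returns a list of dicts, best first, with "conf" (0 to 1); they miss things now and then, are a little off and sometimes report something else, mostly with a low value. They report only what shows in the picture. A call takes as long as a camera call. They do not tell look-alikes from the thing itself.
- trace(picture, query): "pixels" (480x640 bool, what is visible of it).
- place_of(picture, query): "location" ([x, y, z] in mm, in world coordinates, good to about 4 mm: a listed point, or the origin of a listed thing).
The state is a dict: "time": time; "joint_pos": joint angles; "qd": joint speeds; "joint_efforts": joint torques, N m; "tool_pos": TCP position; "tcp_rot": TCP orientation; "ft_force": force on the tool from outside, world axes, zero at the start; "wrist_torque": the same for the moment, N m; "finger_gap": finger opening in mm; "grip_force": force on a finger pad.
Only numpy, scipy, OpenCV 4.12 (cv2) and the standard library are available. Lean on these libraries where they do the work, as an engineer would, in place of code of your own. Each camera call takes 0.05 s, during which the arm holds its last target. There are 200 camera calls.

## Task

Make up two kits from the stock on the bench: in the three-bay tray the stitching kit, with the awl lying along the long bay and the thread spool (upright) and the beeswax (flat) in the two short bays, one in each, either way round; in the two-bay tray the riveting kit, with the hardwood setting block lying flat in the wide bay and the thick rivet setter lying along the narrow bay. Set each thing down on the bay floor rather than dropping it, and leave the thin hole punch and the pale-handled chisel where they lie.

Things in the scene. Friction and masses are not known exactly. Their poses are not given: they have to be found in the camera images.
- three_bay_tray: Low open wooden kit tray with THREE bays, 164 mm (x) by 200 mm (y), fixed. Base 4 mm thick; walls 5 mm, dividers 4 mm thick, rising to 14 mm above the table (10 above the bay floor). Origin: centre of underside; x, y along its sides. Long bay: x -77 to -11, y -95 to 95 mm (centre -44, 0). Short bays: x -7 to 77, y 2 to 95 and -95 to -2 mm (centres 35, 48.5 and 35, -48.5).
- two_bay_tray: Low open wooden kit tray with TWO bays, 180 mm (x) by 140 mm (y), fixed. Base 4 mm thick; walls 5 mm, dividers 4 mm thick, rising to 14 mm above the table (10 above the bay floor). Origin: centre of underside; x, y along its sides. Wide bay: x -85 to 23 mm (centre -31, 0). Narrow bay: x 27 to 85 mm (centre 56, 0); both y -65 to 65 mm.
- spool_center (a point): Wooden spool of pale thread, standing upright, 38 mm in diameter, 36 mm high. The point is at its centre, half-way up. z is its axis.
- beeswax_center (a point): Small yellow-brown block of beeswax with grooves, lying flat: 30 mm (its x) by 46 mm (its y), 18 mm high. The point is at its centre, half-way up. 
- awl_center (a point): Scratch awl lying on the table: turned dark brown wooden handle, thin round steel spike ending in a point. 141 mm long along its y. The point is at the middle of the handle, 15 mm above what it lies on; the handle is 30 mm thick and runs from 42 mm towards -y to 43 mm towards +y of the point; the 4 mm spike runs on to the point 99 mm towards -y. Grip it across x.
- setting_block_center (a point): Dark hardwood block lying flat: 45 mm (its x) by 75 mm (its y), 24 mm high. The point is at its centre, half-way up. 
- rivet_setter_center (a point): Thick grey steel punch (rivet setter) lying on its side: 98 mm long along its y, 18 mm thick. The point is at its centre, half-way up. Clearly thicker than the hole punch.
- hole_punch_center (a point): Thin grey steel hole punch lying on its side, 105 mm long along its y, only 11 mm thick. The point is at its centre, half-way up. Not needed: stays where it is.
- chisel_center (a point): Skiving chisel: pale wooden handle and a flat, straight blade, 146 mm long along its y, 28 mm thick. The point is at the middle of the handle; the blade points to its -y. Not needed: stays where it is.
There are look-alikes about, which are no part of the job. Leave any black or turquoise look-alike of the part that bears spool_center alone. What is meant by the part that bears beeswax_center is not black, and is the larger of those in its own colour.

How it is judged:
By the outcome, as a careful person would: the job done as asked, in the order asked, and still so for the second after the job is handed in, with the robot touching nothing.
It also fails if it takes over 120 s, if anything falls off the work surface, if the arm or the gripper's body presses on something with over 40 N, if the wrist force passes 120 N, or if a joint passes its speed limit or range.

## Working session

There is one attempt and no reset: what is moved stays moved. The work goes in short steps, Python scripts to look and compute and a shell command to move; the robot and the scene stay as the last step left them, time stands still between calls to the robot, and variables do not carry over. Pictures are saved under pics/ and viewed, at most 14 in all, crops included, and the job is handed in when it is done.

```bash
ls; mkdir -p pics
cat > h.py <<'E'
import numpy as np, cv2
from bench import sense, snapshot, hand_in, trace, place_of
def save(p,n): cv2.imwrite('pics/'+n,p['image'][...,::-1])
def ray(p,uv,z):
    K=np.array(p['intrinsics']);R=np.array(p['R']);t=np.array(p['t'])
    d=R.T@np.linalg.inv(K)@np.array([uv[0],uv[1],1.]);c=-R.T@t
    return c+d*(z-c[2])/d[2]
E
python3 - <<'E'
from h import *
s=sense();print(s['tool_pos'],s['tcp_rot'],s['finger_gap'])
for n in ['scene','top']:
    p=snapshot(n);save(p,n+'0.png')
    print(n,'cam',-np.array(p['R']).T@p['t'])
    for q in ['three_bay_tray','two_bay_tray','spool_center','beeswax_center','awl_center','setting_block_center','rivet_setter_center','hole_punch_center','chisel_center']:
        print(q,[(round(d['conf'],2),np.round(d['location']).tolist()) for d in place_of(p,q)])
E
```

```text
pics
[ 138.35378314 -583.29613445  247.23650289] [-1.79894517e+02 -1.11513594e-02  1.33369646e+01] 85.39577223797359
scene cam [-92.58134115 748.93656421 675.35177647]
three_bay_tray [(0.72, [506.0, 335.0, -3.0])]
two_bay_tray [(0.67, [524.0, -330.0, -3.0])]
spool_center [(0.84, [435.0, -180.0, 17.0]), (0.83, [527.0, -196.0, 17.0]), (0.67, [525.0, -86.0, 18.0])]
beeswax_center [(0.75, [374.0, 142.0, 6.0]), (0.67, [356.0, -32.0, 9.0]), (0.64, [439.0, 95.0, 12.0])]
awl_center [(0.96, [527.0, 125.0, 14.0])]
setting_block_center [(0.74, [439.0, -87.0, 12.0])]
rivet_setter_center [(0.5, [613.0, -94.0, 14.0])]
hole_punch_center [(0.61, [706.0, 1.0, 4.0])]
chisel_center [(0.64, [624.0, 58.0, 16.0])]
top cam [ 388.35293718  -15.22328579 1433.34134667]
three_bay_tray [(0.72, [510.0, 331.0, 1.0]), (0.28, [436.0, 94.0, 13.0])]
two_bay_tray [(0.87, [523.0, -327.0, -0.0])]
spool_center [(0.79, [529.0, -192.0, 22.0]), (0.55, [522.0, -84.0, 21.0]), (0.51, [433.0, -182.0, 18.0])]
beeswax_center [(0.79, [438.0, 94.0, 9.0]), (0.59, [356.0, -35.0, 7.0]), (0.4, [364.0, 140.0, 9.0])]
awl_center [(0.56, [526.0, 128.0, 16.0])]
setting_block_center [(0.81, [435.0, -85.0, 10.0]), (0.32, [510.0, 334.0, 1.0])]
rivet_setter_center [(0.54, [606.0, -92.0, 6.0]), (0.29, [439.0, 91.0, 10.0])]
hole_punch_center [(0.73, [700.0, 1.0, 7.0])]
chisel_center [(0.84, [627.0, 60.0, 13.0])]
```

View pics/top0.png

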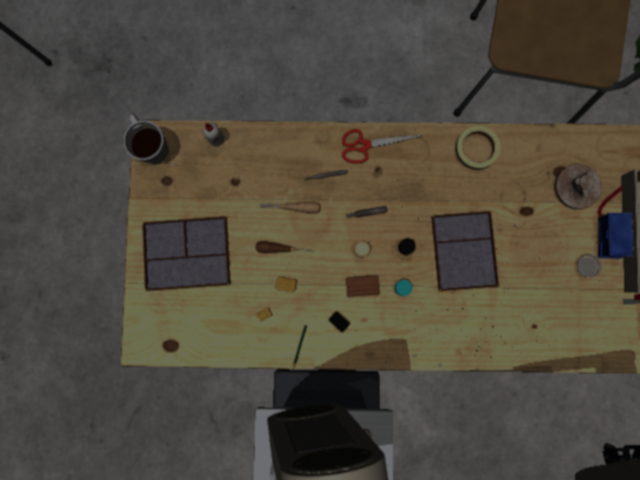

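View pics/scene0.png

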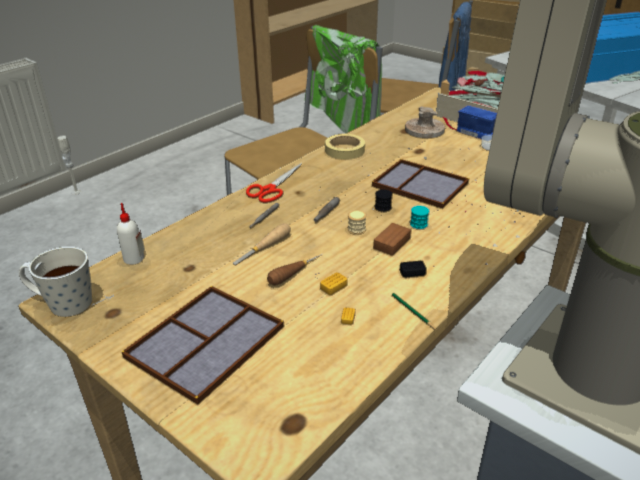

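The top view has +y to the left and +x up. The three-bay tray is around (187,253) with its long bay nearest the robot, and the two-bay tray around (465,250). The awl is at (275,247), the pale spool at (362,248) and the big wax at (286,284). The block is at (363,286), the thick setter at (367,211) and the thin punch at (327,175). Next I fit each pose to the masks from both cameras.

```bash
cat > fit.py <<'E'
from h import *
from scipy.optimize import minimize
def box(x0,x1,y0,y1,z0,z1): return np.array([[x,y,z] for x in(x0,x1) for y in(y0,y1) for z in(z0,z1)],float)
def cyl(r,y0,y1): # along y, centred z=r
    a=np.linspace(0,2*np.pi,20); return np.array([[r*np.cos(t),y,r+r*np.sin(t)] for y in(y0,y1) for t in a])
def up(r,h):
    a=np.linspace(0,2*np.pi,24); return np.array([[r*np.cos(t),r*np.sin(t),z] for z in(0,h) for t in a])
sp=cyl(2,-99,-42);sp[:,2]+=13
M={'three_bay_tray':[box(-82,82,-100,100,0,14)],'two_bay_tray':[box(-90,90,-70,70,0,14)],
'awl_center':[cyl(15,-42,43)*[.85,1,1],sp],'spool_center':[up(19,36)],'beeswax_center':[box(-15,15,-23,23,0,18)],
'setting_block_center':[box(-22.5,22.5,-37.5,37.5,0,24)],'rivet_setter_center':[cyl(9,-49,49)],'hole_punch_center':[cyl(5.5,-52.5,52.5)],'chisel_center':[cyl(14,-42,43)]}
S=4
def render(p,parts,x,y,yaw,z,sub):
    K=np.array(p['intrinsics']);R=np.array(p['R']);t=np.array(p['t']);c,s=np.cos(yaw),np.sin(yaw)
    im=np.zeros((480*S,640*S),np.uint8) if sub is None else np.zeros(((sub[3]-sub[1])*S,(sub[2]-sub[0])*S),np.uint8)
    for P in parts:
        W=P@np.array([[c,s,0],[-s,c,0],[0,0,1]])+[x,y,z]
        q=(W@R.T+t)@K.T;q=q[:,:2]/q[:,2:]
        q=(q-[sub[0],sub[1]]+.5)*S
        cv2.fillConvexPoly(im,cv2.convexHull(np.round(q*16).astype(np.int32)),255,shift=4)
    return cv2.resize(im,None,fx=1/S,fy=1/S,interpolation=cv2.INTER_AREA)/255.
def masks(pics,q,near):
    out=[]
    for p in pics:
        best=None
        for d in trace(p,q):
            m=np.array(d['pixels']);v,u=np.nonzero(m)
            if len(u)<10: continue
            w=ray(p,(u.mean(),v.mean()),10)[:2]
            e=np.hypot(*(w-near))
            if e<45 and(best is None or e<best[0]): best=(e,p,m)
        if best:
            v,u=np.nonzero(best[2]);sub=(max(u.min()-12,0),max(v.min()-12,0),min(u.max()+13,640),min(v.max()+13,480))
            out.append((p,best[2][sub[1]:sub[3],sub[0]:sub[2]].astype(float),sub))
    return out
def fit(q,ms,x0,y0,yaws=(0,),z=0):
    def cost(v): 
        return sum(np.abs(render(p,M[q],v[0],v[1],v[2]/50,z,sub)-m).sum()/m.sum() for p,m,sub in ms)
    b=None
    for a in yaws:
        i=np.array([x0,y0,a*50.])
        r=minimize(cost,i,method='Nelder-Mead',options=dict(initial_simplex=[i,i+[12,0,0],i+[0,12,0],i+[0,0,10]],xatol=.1,fatol=1e-4))
        if b is None or r.fun<b.fun:b=r
    return np.round([b.x[0],b.x[1],np.degrees(b.x[2]/50),b.fun/len(ms)],2),len(ms)
E
python3 - <<'E'
from fit import *
pics=[snapshot('top'),snapshot('scene')]
Y=np.radians([0,20,-20])
for q,x,y in [('three_bay_tray',508,333),('two_bay_tray',523,-328),('awl_center',527,127),('spool_center',523,-85),('beeswax_center',438,94),('setting_block_center',437,-86),('rivet_setter_center',609,-93)]:
    ms=masks(pics,q,np.array([x,y]))
    print(q,*fit(q,ms,x,y,Y),[fit(q,[m],x,y,Y)[0].tolist() for m in ms])
E
```

```text
three_bay_tray [5.0742e+02 3.3251e+02 4.9500e+00 2.0000e-02] 2 [[507.33, 332.05, 4.64, 0.02], [507.73, 333.09, 5.09, 0.02]]
two_bay_tray [ 5.2219e+02 -3.2805e+02  5.1600e+00  2.0000e-02] 1 [[522.19, -328.05, 5.16, 0.02]]
awl_center [ 5.2194e+02  1.2073e+02 -1.7800e+00  4.2000e-01] 2 [[521.88, 120.61, -3.45, 0.32], [522.02, 120.32, -0.64, 0.49]]
spool_center [ 5.2117e+02 -8.4140e+01  1.9320e+01  1.3000e-01] 2 [[520.67, -83.99, -8.4, 0.06], [521.07, -82.76, -0.23, 0.19]]
beeswax_center [ 4.3729e+02  9.3200e+01 -3.8300e+00  1.1000e-01] 2 [[437.31, 92.83, -3.06, 0.09], [437.18, 94.49, -5.99, 0.12]]
setting_block_center [ 4.3559e+02 -8.5960e+01  4.2500e+00  5.0000e-02] 2 [[435.88, -85.86, 3.8, 0.06], [435.3, -85.79, 5.16, 0.05]]
rivet_setter_center [ 6.0994e+02 -9.5330e+01  1.3210e+01  2.6000e-01] 1 [[609.94, -95.33, 13.21, 0.26]]
```

Run:
```python
from fit import *
out=[]
for n in ['top','scene']:
    p=snapshot(n)
    for q,x,y,z in [('awl_center',524,123,14),('rivet_setter_center',609,-94,9)]:
        ms=masks([p],q,np.array([x,y]))
        for _,m,sub in ms:
            v,u=np.nonzero(m);W=np.array([ray(p,(a+sub[0],b+sub[1]),z)[:2] for a,b in zip(u,v)])
            c=W.mean(0);e=np.linalg.eigh(np.cov(W.T))[1][:,1];e*=np.sign(e[1]);s=(W-c)@e;l=(W-c)@np.array([e[1],-e[0]])
            print(n,q,c.round(1),'yaw',np.degrees(np.arctan2(-e[0],e[1])).round(1),'ends',(c+e*s.min()).round(),(c+e*s.max()).round(),'widths',[(int(a),round(float(np.ptp(l[abs(s-a)<3])),1)) for a in np.arange(s.min()+3,s.max(),10)])
    K=[(240,195,420,300),(220,160,440,310)][n=='scene']
    im=p['image'][K[1]:K[3],K[0]:K[2],::-1];cv2.imwrite(f'pics/c_{n}.png',cv2.resize(im,None,fx=3.6,fy=3.6,interpolation=cv2.INTER_CUBIC))
```

```text
top awl_center [522.9 125.2] yaw -4.6 ends [519.  72.] [526. 165.] widths [(-50, 7.1), (-40, 14.4), (-30, 19.3), (-20, 21.7), (-10, 24.0), (0, 26.6), (9, 29.0), (19, 29.0), (29, 26.4)]
top rivet_setter_center [ 611.1 -100.2] yaw 10.7 ends [ 619. -143.] [602. -50.] widths [(-40, 14.6), (-30, 15.4), (-20, 17.0), (-10, 17.4), (0, 15.4), (9, 15.4), (19, 17.8), (29, 12.6), (39, 7.5), (49, 7.5)]
scene awl_center [521.5 130.6] yaw -6.0 ends [516.  80.] [526. 171.] widths [(-47, 9.8), (-37, 17.0), (-27, 23.1), (-17, 30.1), (-7, 34.6), (2, 37.0), (12, 38.1), (22, 36.5), (32, 26.8)]
scene rivet_setter_center [ 611.1 -101.5] yaw 11.9 ends [ 621. -149.] [600. -49.] widths [(-45, 11.8), (-35, 17.5), (-25, 21.3), (-15, 21.2), (-5, 23.0), (4, 21.0), (14, 22.8), (24, 18.9), (34, 15.0), (44, 7.5)]
```

View pics/c_scene.png

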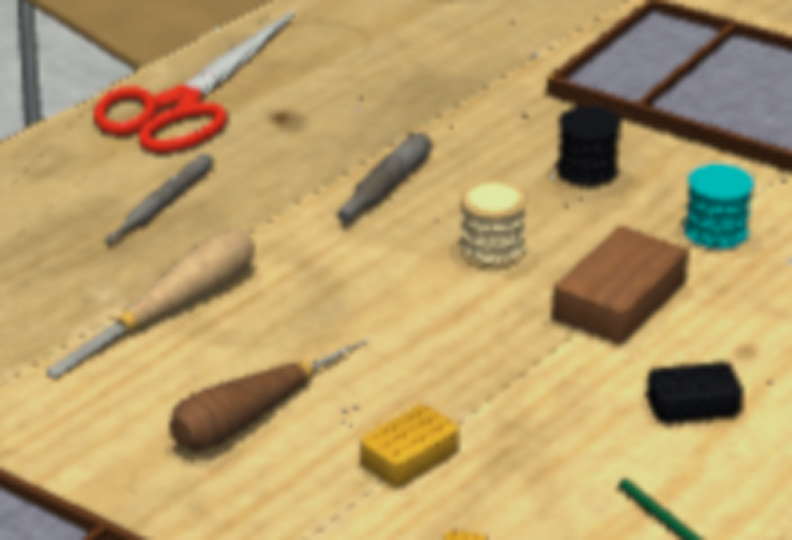

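View pics/c_top.png

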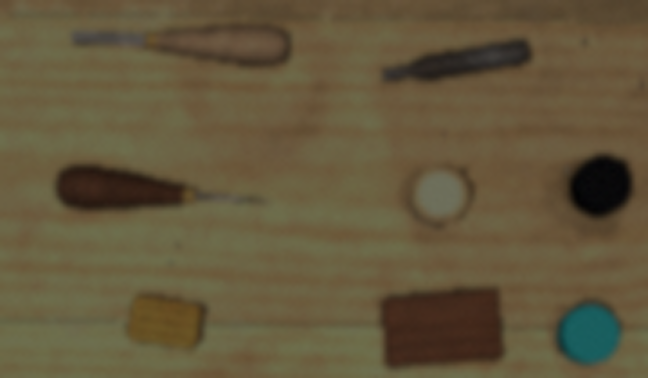

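Masks and crops agree: awl centre about (523,123) with yaw −5, setter about (611,−97) with yaw 11, wax about (437,93) with yaw −4, block (436,−86) with yaw 4, and spool (521,−84). First I turn the tool.

```bash
cat > go.py <<'E'
import sys;from h import *
# python3 go.py x y z yaw : delta in tool axes (after yaw turn), cm / rad
x,y,z,w=map(float,sys.argv[1:5]);s=sense();p=np.array(s['tool_pos']);a=s['tcp_rot'];d=np.array([x,y,z])-p
t=(w-a[2]+180)%360-180
for n,q in(('before turn',a[2]),('after turn',w)):
    c,k=np.cos(np.radians(q)),np.sin(np.radians(q))
    print(n,'cm',np.round([(d[0]*c+d[1]*k)/10,(d[0]*k-d[1]*c)/10,-d[2]/10],2))
print('rotz rad',round(-np.radians(t),3),'rows',np.ceil(np.linalg.norm(d)/41.7),'pose',p.round(1),np.round(a,1),'gap',round(s['finger_gap'],1),'t',s['time'])
E
python3 -m handwheel '[[1,0,0,0,0,0,-0.114],[1,0,0,0,0,0,-0.114],[1,0,0,0,0,0,-0.114],[1,0,0,0,0,0,-0.114],[1,0,0,0,0,0,-0.114],[1,0,0,0,0,0,-0.114],[1,0,0,0,0,0,-0.114],[1,0,0,0,0,0,-0.114],[1,0,0,0,0,0,-0.114],[1,0,0,0,0,0,-0.114],[1,0,0,0,0,0,-0.114]]' 40
python3 go.py 523 126 120 85
```

```text
time: 3.02
tool_pos: [138.5, -583.8, 248.3]
tcp_rot: [180.0, 0.0, 85.5]
ft_force: [0.2, 0.3, 0.5]
finger_gap: 85.4
grip_force: 0.0
before turn cm [73.77 32.78 12.83]
after turn cm [74.06 32.12 12.83]
rotz rad 0.009 rows 20.0 pose [ 138.5 -583.8  248.3] [180.    0.   85.5] gap 85.4 t 3.0167
```

```bash
python3 -m handwheel '[[1,3.35,1.49,0,0,0,0],[1,3.35,1.49,0,0,0,0],[1,3.35,1.49,0,0,0,0],[1,3.35,1.49,0,0,0,0],[1,3.35,1.49,0,0,0,0],[1,3.35,1.49,0,0,0,0],[1,3.35,1.49,0,0,0,0],[1,3.35,1.49,0,0,0,0],[1,3.35,1.49,0,0,0,0],[1,3.35,1.49,0,0,0,0],[1,3.35,1.49,0,0,0,0],[1,3.35,1.49,0,0,0,0]]' >/dev/null;python3 -m handwheel '[[1,3.35,1.49,0.8,0,0,0],[1,3.35,1.49,0.8,0,0,0],[1,3.35,1.49,0.8,0,0,0],[1,3.35,1.49,0.8,0,0,0],[1,3.35,1.49,0.8,0,0,0],[1,3.35,1.49,0.8,0,0,0],[1,3.35,1.49,1,0,0,0],[1,3.35,1.49,1,0,0,0],[1,3.35,1.49,1.2,0,0,0],[1,3.35,1.49,1.2,0,0,0],[1,0,0,0,0,0,0]]'
python3 go.py 523 126 25 85
```

```text
time: 4.93
tool_pos: [526.8, 128.0, 152.5]
tcp_rot: [-179.7, -0.1, 85.4]
ft_force: [0.6, -0.3, -0.9]
finger_gap: 85.3
grip_force: 0.0
before turn cm [-0.23 -0.37 12.75]
after turn cm [-0.23 -0.37 12.75]
rotz rad 0.007 rows 4.0 pose [526.8 128.  152.5] [-1.797e+02 -1.000e-01  8.540e+01] gap 85.3 t 4.9333
```

```bash
python3 -m handwheel '[[0.5,-0.23,-0.37,3,0,0,0.007],[0.5,0,0,3,0,0,0],[0.5,0,0,3,0,0,0],[0.5,0,0,2.5,0,0,0],[0.5,0,0,1.2,0,0,0],[0.5,0,0,0,0,0,0]]'
python3 -m handwheel '[[-1,0,0,0,0,0,0],[-1,0,0,0,0,0,0],[-1,0,0,0,0,0,0],[-1,0,0,0,0,0,0],[-1,0,0,0,0,0,0],[-1,0,0,0,0,0,0],[-1,0,0,0,0,0,0],[-1,0,0,0,0,0,0]]' 40
python3 -m handwheel '[[-1,0,0,-0.5,0,0,0],[-1,0,0,-2,0,0,0],[-1,0,0,-3,0,0,0],[-1,0,0,-3,0,0,0],[-1,0,0,0,0,0,0]]'
python3 - <<'E'
from h import *
p=snapshot('scene');im=p['image'][150:450,100:440,::-1];cv2.imwrite('pics/g1.png',cv2.resize(im,None,fx=2,fy=2,interpolation=cv2.INTER_CUBIC))
c=np.cos(np.radians(4.9));s=np.sin(np.radians(4.9))
for n,a,b in [('awl',-44,28),('B+',35,48.5),('B-',35,-48.5)]: print(n,507.5+c*a-s*b,332.5+s*a+c*b)
c=np.cos(np.radians(5.2));s=np.sin(np.radians(5.2))
for n,a,b in [('wide',-31,0),('narrow',56,0)]: print(n,522.2+c*a-s*b,-328+s*a+c*b)
E
```

```text
time: 5.43
tool_pos: [520.3, 120.5, 26.1]
tcp_rot: [-179.7, 0.1, 84.8]
ft_force: [0.3, -0.2, 0.7]
finger_gap: 64.3
grip_force: 0.0
time: 6.1
tool_pos: [524.9, 121.3, 31.6]
tcp_rot: [179.8, -0.0, 84.8]
ft_force: [-0.6, -0.8, 7.1]
finger_gap: 20.4
grip_force: 38.6
time: 6.52
tool_pos: [527.1, 121.7, 121.7]
tcp_rot: [179.4, -0.1, 84.8]
ft_force: [1.6, 0.8, 0.5]
finger_gap: 20.3
grip_force: 38.2
awl 461.26913311975386 356.63932367530117
B+ 538.2293645945194 383.8123391750668
B- 546.514806138844 287.16684544454887
wide 491.327583642905 -330.8096099861312
narrow 577.9695263224944 -322.9245755089243
```

View pics/g1.png

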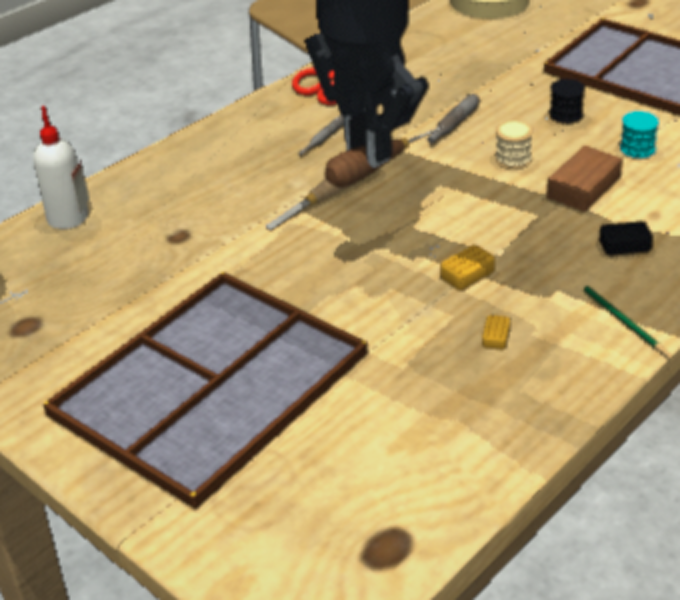

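```bash
for i in 1 2 3; do python3 -m handwheel '[[-1,0,0,0,0,0,0],[-1,0,0,0,0,0,0]]' | grep -E 'pos|gap|rot|force'; done
python3 go.py 461 356 130 94.9
python3 - <<'E'
from h import *
p=snapshot('scene');im=p['image'][200:280,200:340,::-1];cv2.imwrite('pics/g2.png',cv2.resize(im,None,fx=5,fy=5,interpolation=cv2.INTER_CUBIC))
E
```

```text
tool_pos: [522.2, 121.0, 113.3]
tcp_rot: [-179.9, 0.0, 84.8]
ft_force: [-0.7, 0.1, -0.3]
finger_gap: 20.5
grip_force: 38.2
tool_pos: [521.9, 121.0, 112.7]
tcp_rot: [-179.8, 0.0, 84.8]
ft_force: [-0.1, 0.2, -0.6]
finger_gap: 20.4
grip_force: 38.2
tool_pos: [522.6, 121.0, 113.5]
tcp_rot: [-179.9, 0.0, 84.8]
ft_force: [0.2, -0.1, -1.0]
finger_gap: 20.5
grip_force: 38.2
before turn cm [22.84 -8.27 -1.65]
after turn cm [23.94 -4.13 -1.65]
rotz rad -0.177 rows 6.0 pose [522.6 121.  113.5] [-179.9    0.    84.8] gap 20.5 t 7.0667
```

View pics/g2.png

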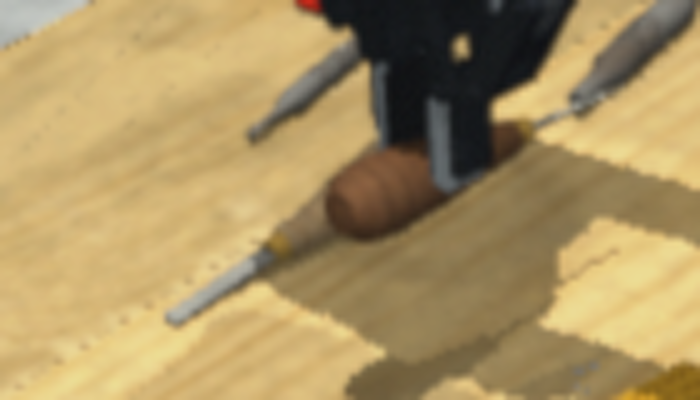

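The awl is held roughly level. The readings lag, so I'll settle a few rows before trusting them.

```bash
python3 -m handwheel '[[-1,0,0,0,0,0,-0.088],[-1,0,0,0,0,0,-0.088],[-1,3.2,-0.55,0,0,0,0],[-1,4,-0.7,0,0,0,0],[-1,4,-0.7,0,0,0,0],[-1,4,-0.7,0,0,0,0],[-1,4,-0.7,0,0,0,0],[-1,3,-0.5,0,0,0,0],[-1,1.6,-0.3,1,0,0,0],[-1,0,0,2,0,0,0]]' >/dev/null
python3 -m handwheel '[[-1,0,0,2,0,0,0],[-1,0,0,0,0,0,0],[-1,0,0,0,0,0,0],[-1,0,0,0,0,0,0],[-1,0,0,0,0,0,0]]'
python3 go.py 461.3 355 35 94.9
python3 - <<'E'
from h import *
p=snapshot('scene');im=p['image'][260:420,100:310,::-1];cv2.imwrite('pics/g3.png',cv2.resize(im,None,fx=3.5,fy=3.5,interpolation=cv2.INTER_CUBIC))
E
```

```text
time: 8.37
tool_pos: [462.6, 355.1, 66.0]
tcp_rot: [179.9, -0.1, 94.8]
ft_force: [0.2, 0.8, -1.4]
finger_gap: 20.3
grip_force: 38.3
before turn cm [ 0.   -0.13  3.1 ]
after turn cm [ 0.   -0.13  3.1 ]
rotz rad -0.001 rows 1.0 pose [462.6 355.1  66. ] [ 1.799e+02 -1.000e-01  9.480e+01] gap 20.3 t 8.3667
```

View pics/g3.png

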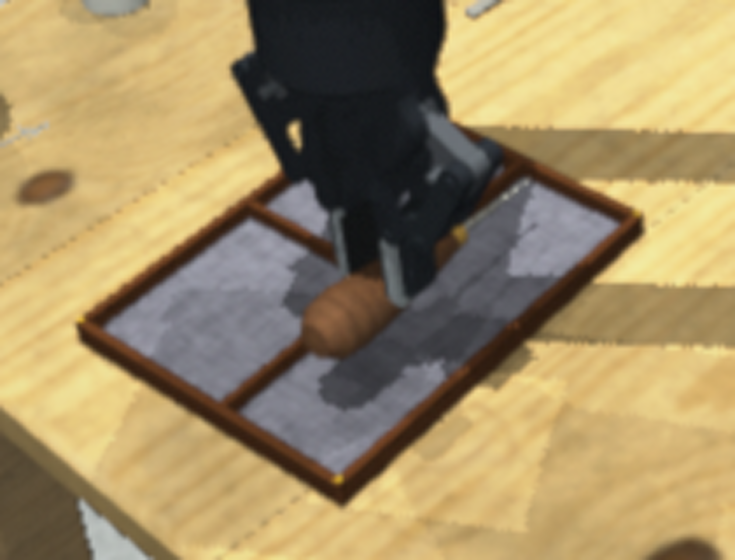

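```bash
python3 -m handwheel '[[-1,0,-0.1,1.5,0,0,0],[-1,0,0,0.8,0,0,0],[-1,0,0,0.4,0,0,0],[-1,0,0,0,0,0,0],[-1,0,0,0,0,0,0],[-1,0,0,0,0,0,0]]'|grep -E 'pos|ft'
for i in 1 2 3; do python3 -m handwheel '[[-1,0,0,0.2,0,0,0],[-1,0,0,0,0,0,0],[-1,0,0,0,0,0,0]]'|grep -E 'pos|ft'; done
```

```text
tool_pos: [460.9, 354.8, 37.9]
ft_force: [0.1, 0.2, -1.0]
tool_pos: [460.9, 354.9, 35.8]
ft_force: [-0.4, 1.0, 0.5]
tool_pos: [461.2, 355.0, 35.4]
ft_force: [-4.4, -4.7, 15.0]
tool_pos: [461.4, 355.1, 35.1]
ft_force: [-10.3, -9.5, 30.5]
```

```bash
python3 -m handwheel '[[-1,0,0,-0.3,0,0,0],[-1,0,0,0,0,0,0],[-1,0,0,0,0,0,0]]'|grep -E 'pos|ft'
python3 -m handwheel '[[-0.4,0,0,0,0,0,0],[-0.3,0,0,0,0,0,0],[-0.2,0,0,0,0,0,0],[-0.1,0,0,0,0,0,0],[0,0,0,0,0,0,0],[0,0,0,0,0,0,0]]'
python3 -m handwheel '[[0.2,0,0,-1,0,0,0],[0.2,0,0,-3,0,0,0],[0.2,0,0,-3.5,0,0,0],[0.2,0,0,-3,0,0,0],[0.2,0,0,0,0,0,0],[0.2,0,0,0,0,0,0]]' |grep pos
python3 go.py 521 -84 110 90
```

```text
tool_pos: [461.3, 355.1, 35.5]
ft_force: [-1.1, -1.6, 9.7]
time: 10.42
tool_pos: [460.3, 354.5, 34.0]
tcp_rot: [-180.0, 0.0, 94.9]
ft_force: [0.1, 0.1, 0.7]
finger_gap: 42.7
grip_force: 0.0
tool_pos: [462.3, 355.8, 143.1]
before turn cm [-44.32   2.11   3.31]
after turn cm [-43.98   5.87   3.31]
rotz rad 0.085 rows 11.0 pose [462.3 355.8 143.1] [179.7  -0.2  94.9] gap 51.0 t 10.9167
```

```bash
python3 -m handwheel '[[0.5,0,0,0,0,0,0.085],[0.5,-3.6,0.48,0,0,0,0],[0.5,-4.1,0.55,0,0,0,0],[0.5,-4.1,0.55,0,0,0,0],[0.5,-4.1,0.55,0,0,0,0],[0.5,-4.1,0.55,0,0,0,0],[0.5,-4.1,0.55,0,0,0,0],[0.5,-4.1,0.55,0,0,0,0],[0.5,-4.1,0.55,0.3,0,0,0],[0.5,-4.1,0.55,1,0,0,0],[0.5,-4.1,0.55,1,0,0,0],[0.5,-3.5,0.4,1,0,0,0]]' >/dev/null
python3 -m handwheel '[[0.5,0,0,0,0,0,0],[0.5,0,0,0,0,0,0],[0.5,0,0,0,0,0,0],[0.5,0,0,0,0,0,0]]' |grep pos
python3 go.py 521 -84 27 90
python3 - <<'E'
from fit import *
pics=[snapshot('top'),snapshot('scene')]
save(pics[1],'g4.png')
for p in pics: print([(round(d['conf'],2),np.round(d['location']).tolist()) for d in place_of(p,'awl_center')])
E
```

```text
tool_pos: [518.3, -82.6, 106.4]
before turn cm [-0.14  0.27  7.94]
after turn cm [-0.14  0.27  7.94]
rotz rad 0.001 rows 2.0 pose [518.3 -82.6 106.4] [-180.    -0.    90.1] gap 64.2 t 12.25
[(0.93, [459.0, 360.0, 20.0])]
[(0.47, [524.0, -86.0, 18.0])]
```

View pics/g4.png

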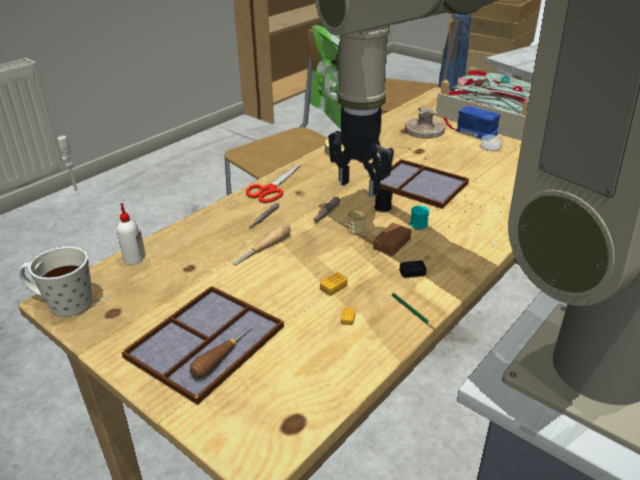

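The awl lies in the long bay, from about (195,370) to (250,332). Next is the spool.

```bash
python3 -m handwheel '[[0.5,-0.14,0.27,2,0,0,0],[0.5,0,0,3,0,0,0],[0.5,0,0,2,0,0,0],[0.5,0,0,0.9,0,0,0],[0.5,0,0,0,0,0,0],[0.5,0,0,0,0,0,0]]'|grep pos
python3 -m handwheel '[[-1,0,0,0,0,0,0],[-1,0,0,0,0,0,0],[-1,0,0,0,0,0,0],[-1,0,0,0,0,0,0],[-1,0,0,0,0,0,0],[-1,0,0,0,0,0,0],[-1,0,0,0,0,0,0],[-1,0,0,0,0,0,0]]' 30
python3 -m handwheel '[[-1,0,0,-0.5,0,0,0],[-1,0,0,-2,0,0,0],[-1,0,0,-3,0,0,0],[-1,0,0,-3,0,0,0],[-1,0,0,-1,0,0,0],[-1,0,0,0,0,0,0],[-1,0,0,0,0,0,0],[-1,0,0,0,0,0,0]]'
python3 go.py 538.2 383.8 122 95
```

```text
tool_pos: [521.4, -84.7, 28.1]
time: 13.62
tool_pos: [522.8, -85.4, 29.7]
tcp_rot: [179.8, 0.0, 90.0]
ft_force: [-1.2, 1.5, 6.3]
finger_gap: 35.6
grip_force: 29.7
time: 14.28
tool_pos: [520.3, -84.8, 121.2]
tcp_rot: [-179.9, -0.0, 90.0]
ft_force: [-0.2, -0.0, -0.6]
finger_gap: 35.9
grip_force: 30.1
before turn cm [46.86  1.79 -0.08]
after turn cm [46.53  5.87 -0.08]
rotz rad -0.087 rows 12.0 pose [520.3 -84.8 121.2] [-179.9   -0.    90. ] gap 35.9 t 14.2833
```

```bash
python3 -m handwheel '[[-1,0,0,0,0,0,-0.087],[-1,3,0.4,0,0,0,0],[-1,4,0.5,0,0,0,0],[-1,4.1,0.52,0,0,0,0],[-1,4.1,0.52,0,0,0,0],[-1,4.1,0.52,0,0,0,0],[-1,4.1,0.52,0,0,0,0],[-1,4.1,0.52,0,0,0,0],[-1,4.1,0.52,0,0,0,0],[-1,4.1,0.52,0,0,0,0],[-1,4.1,0.52,0,0,0,0],[-1,4,0.5,0,0,0,0]]' >/dev/null
python3 -m handwheel '[[-1,2,0.2,1,0,0,0],[-1,0.8,0.1,2,0,0,0],[-1,0,0,2,0,0,0],[-1,0,0,1,0,0,0],[-1,0,0,0,0,0,0],[-1,0,0,0,0,0,0],[-1,0,0,0,0,0,0]]'|grep -E 'pos|gap'
python3 go.py 538.2 383.8 33 95
```

```text
tool_pos: [539.6, 383.9, 63.3]
finger_gap: 36.0
before turn cm [ 0.   -0.14  3.03]
after turn cm [ 0.   -0.14  3.03]
rotz rad -0.001 rows 1.0 pose [539.6 383.9  63.3] [180.   -0.   94.9] gap 36.0 t 15.8667
```

```bash
python3 -m handwheel '[[-1,0,-0.1,1.6,0,0,0],[-1,0,0,0.9,0,0,0],[-1,0,0,0.4,0,0,0],[-1,0,0,0,0,0,0],[-1,0,0,0,0,0,0],[-1,0,0,0,0,0,0]]'|grep -E 'pos|ft'
for i in 1 2 ; do python3 -m handwheel '[[-1,0,0,0.1,0,0,0],[-1,0,0,0,0,0,0],[-1,0,0,0,0,0,0]]'|grep -E 'pos|ft'; done
```

```text
tool_pos: [538.5, 384.3, 34.3]
ft_force: [-0.7, 0.9, 0.3]
tool_pos: [538.5, 384.4, 33.2]
ft_force: [-0.9, -0.1, 2.1]
tool_pos: [538.6, 384.5, 33.2]
ft_force: [-2.8, -3.1, 8.3]
```

Contact made (8 N). I release, go up and move to the wax.

```bash
python3 -m handwheel '[[-1,0,0,-0.05,0,0,0],[0,0,0,0,0,0,0],[0.1,0,0,0,0,0,0],[0.2,0,0,0,0,0,0],[0.2,0,0,0,0,0,0],[0.2,0,0,0,0,0,0]]'|grep -E 'pos|ft|gap'
python3 -m handwheel '[[0.2,0,0,-1,0,0,0],[0.2,0,0,-3,0,0,0],[0.2,0,0,-3.5,0,0,0],[0.2,0,0,-2.5,0,0,0],[0.2,0,0,0,0,0,0],[0.2,0,0,0,0,0,0]]' |grep pos
python3 go.py 437.3 93.2 110 86
```

```text
tool_pos: [537.9, 384.1, 31.9]
ft_force: [-0.5, 0.1, 0.2]
finger_gap: 51.1
tool_pos: [539.9, 385.3, 136.1]
before turn cm [-28.2  -12.76   2.61]
after turn cm [-29.85  -8.2    2.61]
rotz rad 0.157 rows 8.0 pose [539.9 385.3 136.1] [ 1.797e+02 -1.000e-01  9.500e+01] gap 50.7 t 17.8667
```

```bash
python3 -m handwheel '[[0.2,0,0,0,0,0,0.078],[0.2,0,0,0,0,0,0.078],[0.2,-3,-0.82,0,0,0,0],[0.2,-4,-1.1,0,0,0,0],[0.2,-4,-1.1,0,0,0,0],[0.2,-4,-1.1,0,0,0,0],[0.2,-4,-1.1,0,0,0,0],[0.2,-4,-1.1,0,0,0,0],[0.2,-4,-1.1,0.5,0,0,0],[0.2,-2.8,-0.78,2,0,0,0]]' >/dev/null
python3 -m handwheel '[[0.2,0,0,2,0,0,0],[0.2,0,0,1,0,0,0],[0.2,0,0,0,0,0,0],[0.2,0,0,0,0,0,0],[0.2,0,0,0,0,0,0],[0.2,0,0,0,0,0,0]]' |grep pos
python3 go.py 437.3 93.2 23 86
python3 - <<'E'
from fit import *
ps=[snapshot('top'),snapshot('scene')]
print('spool',[[(round(d['conf'],2),np.round(d['location']).tolist()) for d in place_of(p,'spool_center')] for p in ps])
E
```

```text
tool_pos: [436.8, 93.5, 78.3]
before turn cm [-0.03  0.05  5.53]
after turn cm [-0.03  0.05  5.53]
rotz rad 0.002 rows 2.0 pose [436.8  93.5  78.3] [179.9  -0.   86.1] gap 51.1 t 19.2
spool [[(0.76, [538.0, 387.0, 24.0]), (0.71, [435.0, -180.0, 17.0]), (0.62, [532.0, -191.0, 19.0])], [(0.83, [529.0, -189.0, 19.0]), (0.61, [540.0, 385.0, 23.0]), (0.55, [436.0, -183.0, 19.0])]]
```

```bash
python3 -m handwheel '[[0.2,0,0.05,2,0,0,0],[0.2,0,0,2,0,0,0],[0.2,0,0,1,0,0,0],[0.2,0,0,0.4,0,0,0],[0.2,0,0,0,0,0,0],[0.2,0,0,0,0,0,0]]'|grep -E 'pos|ft'
python3 -m handwheel '[[-1,0,0,0,0,0,0],[-1,0,0,0,0,0,0],[-1,0,0,0,0,0,0],[-1,0,0,0,0,0,0],[-1,0,0,0,0,0,0],[-1,0,0,0,0,0,0],[-1,0,0,0,0,0,0],[-1,0,0,0,0,0,0]]' 30
python3 -m handwheel '[[-1,0,0,-0.5,0,0,0],[-1,0,0,-2,0,0,0],[-1,0,0,-3,0,0,0],[-1,0,0,-3,0,0,0],[-1,0,0,-1,0,0,0],[-1,0,0,0,0,0,0],[-1,0,0,0,0,0,0],[-1,0,0,0,0,0,0]]'
python3 go.py 546.5 287.2 117 95
```

```text
tool_pos: [436.6, 92.7, 23.8]
ft_force: [-0.5, -0.0, -0.4]
time: 20.57
tool_pos: [437.5, 92.8, 24.6]
tcp_rot: [179.9, -0.0, 86.0]
ft_force: [-1.4, -0.7, 6.1]
finger_gap: 29.1
grip_force: 29.5
time: 21.23
tool_pos: [435.3, 92.5, 116.8]
tcp_rot: [-179.9, 0.0, 86.0]
ft_force: [0.5, -0.0, -0.9]
finger_gap: 29.3
grip_force: 29.3
before turn cm [ 2.019e+01  9.750e+00 -2.000e-02]
after turn cm [18.42 12.77 -0.02]
rotz rad -0.156 rows 6.0 pose [435.3  92.5 116.8] [-179.9    0.    86. ] gap 29.3 t 21.2333
```

```bash
python3 -m handwheel '[[-1,0,0,0,0,0,-0.078],[-1,0,0,0,0,0,-0.078],[-1,2.5,1.73,0,0,0,0],[-1,3.2,2.22,0,0,0,0],[-1,3.2,2.22,0,0,0,0],[-1,3.2,2.22,0,0,0,0],[-1,3.2,2.22,0,0,0,0],[-1,2.2,1.52,0,0,0,0],[-1,0.92,0.64,2,0,0,0],[-1,0,0,2,0,0,0],[-1,0,0,2,0,0,0]]' >/dev/null
python3 -m handwheel '[[-1,0,0,0,0,0,0],[-1,0,0,0,0,0,0],[-1,0,0,0,0,0,0],[-1,0,0,0,0,0,0]]'|grep -E 'pos|gap'
python3 go.py 546.5 287.2 30 95
```

```text
tool_pos: [548.3, 287.4, 59.5]
finger_gap: 29.0
before turn cm [-0.   -0.18  2.95]
after turn cm [-0.   -0.18  2.95]
rotz rad -0.001 rows 1.0 pose [548.3 287.4  59.5] [179.9  -0.   95. ] gap 29.0 t 22.4833
```

```bash
python3 -m handwheel '[[-1,0,-0.1,1.6,0,0,0],[-1,0,0,0.9,0,0,0],[-1,0,0,0.3,0,0,0],[-1,0,0,0,0,0,0],[-1,0,0,0,0,0,0],[-1,0,0,0,0,0,0]]'|grep -E 'pos|ft'
for i in 1 2 3; do python3 -m handwheel '[[-1,0,0,0.1,0,0,0],[-1,0,0,0,0,0,0],[-1,0,0,0,0,0,0]]'|grep -E 'pos|ft'; done
```

```text
tool_pos: [547.1, 287.3, 31.1]
ft_force: [0.4, 0.1, -0.1]
tool_pos: [546.7, 287.2, 29.5]
ft_force: [0.5, 0.1, 0.1]
tool_pos: [546.8, 287.3, 28.6]
ft_force: [0.4, -0.5, 3.9]
tool_pos: [546.9, 287.2, 28.6]
ft_force: [-4.9, -2.6, 12.1]
```

```bash
python3 -m handwheel '[[-1,0,0,-0.1,0,0,0],[-0.2,0,0,0,0,0,0],[-0.1,0,0,0,0,0,0],[0,0,0,0,0,0,0],[0,0,0,0,0,0,0],[0,0,0,0,0,0,0]]'|grep -E 'pos|ft|gap'
python3 -m handwheel '[[0,0,0,-1,0,0,0],[0,0,0,-3,0,0,0],[0,0,0,-3.5,0,0,0],[0.5,0,0,-2.5,0,0,0],[0.5,0,0,0,0,0,0],[0.5,0,0,0,0,0,0]]' |grep pos
python3 go.py 435.6 -86 110 94.2
```

```text
tool_pos: [546.4, 287.0, 27.9]
ft_force: [1.1, -0.2, -0.6]
finger_gap: 42.7
tool_pos: [548.4, 288.0, 131.9]
before turn cm [-36.27 -14.49   2.19]
after turn cm [-36.47 -13.99   2.19]
rotz rad 0.014 rows 10.0 pose [548.4 288.  131.9] [ 1.797e+02 -1.000e-01  9.500e+01] gap 64.2 t 24.7333
```

```bash
python3 -m handwheel '[[0.6,0,0,0,0,0,0.014],[0.6,-2.8,-1.07,0,0,0,0],[0.6,-3.7,-1.41,0,0,0,0],[0.6,-3.7,-1.41,0,0,0,0],[0.6,-3.7,-1.41,0,0,0,0],[0.6,-3.7,-1.41,0,0,0,0],[0.6,-3.7,-1.41,0,0,0,0],[0.6,-3.7,-1.41,0,0,0,0],[0.6,-3.7,-1.41,0,0,0,0],[0.6,-3.7,-1.41,0,0,0,0],[0.6,-3,-1.1,2,0,0,0],[0.6,-0.77,-0.2,2,0,0,0]]' >/dev/null
python3 -m handwheel '[[0.6,0,0,1.5,0,0,0],[0.6,0,0,0,0,0,0],[0.6,0,0,0,0,0,0],[0.6,0,0,0,0,0,0],[0.6,0,0,0,0,0,0]]' |grep pos
python3 go.py 435.6 -86 26 94.2
python3 - <<'E'
from fit import *
ps=[snapshot('top'),snapshot('scene')];save(ps[1],'g5.png')
print([[(round(d['conf'],2),np.round(d['location']).tolist()) for d in place_of(p,'beeswax_center')] for p in ps])
E
```

```text
tool_pos: [437.5, -83.2, 74.1]
before turn cm [-0.26 -0.21  4.81]
after turn cm [-0.26 -0.21  4.81]
rotz rad 0.001 rows 2.0 pose [437.5 -83.2  74.1] [179.9   0.   94.2] gap 68.6 t 26.15
[[(0.69, [547.0, 288.0, 16.0]), (0.59, [608.0, -92.0, 5.0]), (0.56, [354.0, -34.0, 9.0]), (0.51, [366.0, 140.0, 13.0])], [(0.73, [370.0, 142.0, 5.0]), (0.64, [548.0, 286.0, 19.0]), (0.59, [356.0, -34.0, 9.0])]]
```

View pics/g5.png

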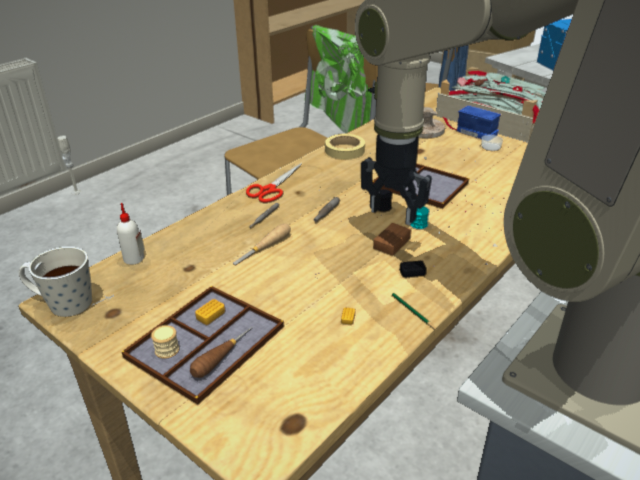

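The stitching kit is in: spool at (165,340), wax at (210,312), awl at (215,355). Next I grip the block.

```bash
python3 -m handwheel '[[0.6,-0.26,-0.1,2,0,0,0],[0.6,0,0,1.7,0,0,0],[0.6,0,0,0.8,0,0,0],[0.6,0,0,0.3,0,0,0],[0.6,0,0,0,0,0,0],[0.6,0,0,0,0,0,0]]'|grep -E 'pos|ft'
python3 -m handwheel '[[-1,0,0,0,0,0,0],[-1,0,0,0,0,0,0],[-1,0,0,0,0,0,0],[-1,0,0,0,0,0,0],[-1,0,0,0,0,0,0],[-1,0,0,0,0,0,0],[-1,0,0,0,0,0,0]]' 40
python3 -m handwheel '[[-1,0,0,-0.5,0,0,0],[-1,0,0,-2,0,0,0],[-1,0,0,-3,0,0,0],[-1,0,0,-3.5,0,0,0],[-1,0,0,-1.5,0,0,0],[-1,0,0,0,0,0,0],[-1,0,0,0,0,0,0],[-1,0,0,0,0,0,0]]'
python3 go.py 491.3 -330.8 130 95.2
```

```text
tool_pos: [436.4, -86.3, 25.9]
ft_force: [-0.2, 0.2, 0.7]
time: 27.43
tool_pos: [437.1, -86.5, 26.4]
tcp_rot: [179.9, 0.0, 94.2]
ft_force: [-1.4, 1.1, 6.8]
finger_gap: 44.0
grip_force: 41.9
time: 28.1
tool_pos: [435.2, -85.9, 129.1]
tcp_rot: [-179.9, -0.0, 94.2]
ft_force: [0.2, 0.3, -2.1]
finger_gap: 43.9
grip_force: 41.2
before turn cm [-24.83   3.81  -0.09]
after turn cm [-24.89   3.37  -0.09]
rotz rad -0.018 rows 7.0 pose [435.2 -85.9 129.1] [-179.9   -0.    94.2] gap 43.9 t 28.1
```

```bash
python3 -m handwheel '[[-1,0,0,0,0,0,-0.018],[-1,-3,0.4,0,0,0,0],[-1,-4,0.54,0,0,0,0],[-1,-4,0.54,0,0,0,0],[-1,-4,0.54,0,0,0,0],[-1,-4,0.54,0,0,0,0],[-1,-3.5,0.5,0,0,0,0],[-1,-2.3,0.31,2,0,0,0],[-1,0,0,3,0,0,0],[-1,0,0,2,0,0,0]]' >/dev/null
python3 -m handwheel '[[-1,0,0,0,0,0,0],[-1,0,0,0,0,0,0],[-1,0,0,0,0,0,0],[-1,0,0,0,0,0,0]]'|grep -E 'pos|gap'
python3 go.py 491.3 -330.8 33 95.2
```

```text
tool_pos: [493.1, -330.6, 62.0]
finger_gap: 44.1
before turn cm [-0.01 -0.18  2.9 ]
after turn cm [-0.01 -0.18  2.9 ]
rotz rad 0.001 rows 1.0 pose [ 493.1 -330.6   62. ] [1.799e+02 1.000e-01 9.530e+01] gap 44.1 t 29.2667
```

```bash
python3 -m handwheel '[[-1,0,-0.1,1.6,0,0,0],[-1,0,0,0.8,0,0,0],[-1,0,0,0.3,0,0,0],[-1,0,0,0,0,0,0],[-1,0,0,0,0,0,0],[-1,0,0,0,0,0,0]]'|grep -E 'pos|ft'
for i in 1 2 3; do python3 -m handwheel '[[-1,0,0,0.1,0,0,0],[-1,0,0,0,0,0,0],[-1,0,0,0,0,0,0]]'|grep -E 'pos|ft'; done
```

```text
tool_pos: [491.6, -330.5, 34.1]
ft_force: [-0.6, -0.5, -1.3]
tool_pos: [491.3, -330.3, 32.5]
ft_force: [-0.8, -0.5, -0.9]
tool_pos: [491.0, -330.1, 31.1]
ft_force: [0.2, 0.0, -1.6]
tool_pos: [491.2, -330.3, 30.5]
ft_force: [-1.4, 0.2, 2.1]
```

```bash
python3 -m handwheel '[[-1,0,0,0.1,0,0,0],[-1,0,0,0,0,0,0],[-1,0,0,0,0,0,0]]'|grep -E 'pos|ft'
python3 -m handwheel '[[-1,0,0,-0.05,0,0,0],[0.2,0,0,0,0,0,0],[0.3,0,0,0,0,0,0],[0.3,0,0,0,0,0,0],[0.3,0,0,0,0,0,0],[0.3,0,0,0,0,0,0]]'|grep -E 'pos|ft|gap'
python3 -m handwheel '[[0.3,0,0,-1,0,0,0],[0.3,0,0,-3,0,0,0],[0.3,0,0,-3.5,0,0,0],[0.3,0,0,-2.5,0,0,0],[0.3,0,0,0,0,0,0],[0.3,0,0,0,0,0,0],[0.3,0,0,0,0,0,0],[0.3,0,0,0,0,0,0]]' |grep pos
python3 go.py 611 -97 110 101.3
```

```text
tool_pos: [491.2, -330.3, 30.4]
ft_force: [-4.7, 3.5, 11.9]
tool_pos: [491.0, -330.2, 29.5]
ft_force: [0.7, -0.3, -0.1]
finger_gap: 55.8
tool_pos: [490.2, -329.5, 128.3]
before turn cm [22.06 14.14  1.83]
after turn cm [20.44 16.4   1.83]
rotz rad -0.106 rows 7.0 pose [ 490.2 -329.5  128.3] [-1.799e+02 -1.000e-01  9.520e+01] gap 55.6 t 31.9333
```

```bash
python3 -m handwheel '[[0,0,0,0,0,0,-0.053],[0,0,0,0,0,0,-0.053],[0,2.2,1.8,0,0,0,0],[0,3,2.4,0,0,0,0],[0,3,2.4,0,0,0,0],[0,3,2.4,0,0,0,0],[0,3,2.4,0,0,0,0],[0,3,2.4,0.5,0,0,0],[0,2,1.7,2,0,0,0],[0,1,0.9,2,0,0,0],[0,0,0,1,0,0,0]]' >/dev/null
python3 -m handwheel '[[0,0,0,0,0,0,0],[0,0,0,0,0,0,0],[0,0,0,0,0,0,0],[0,0,0,0,0,0,0],[0,0,0,0,0,0,0]]' |grep pos
python3 go.py 611.5 -100 20.5 101.3
```

```text
tool_pos: [613.0, -101.2, 76.2]
before turn cm [ 0.14 -0.12  5.57]
after turn cm [ 0.14 -0.12  5.57]
rotz rad -0.002 rows 2.0 pose [ 613.  -101.2   76.2] [1.799e+02 1.000e-01 1.012e+02] gap 42.9 t 33.2667
```

```bash
python3 -m handwheel '[[0,0.14,-0.08,2,0,0,0],[0,0,0,2,0,0,0],[0,0,0,1,0,0,0],[0,0,0,0.4,0,0,0],[0,0,0,0,0,0,0],[0,0,0,0,0,0,0],[0,0,0,0,0,0,0]]'|grep -E 'pos|ft'
python3 -m handwheel '[[-1,0,0,0,0,0,0],[-1,0,0,0,0,0,0],[-1,0,0,0,0,0,0],[-1,0,0,0,0,0,0],[-1,0,0,0,0,0,0],[-1,0,0,0,0,0,0],[-1,0,0,0,0,0,0]]' 60
python3 -m handwheel '[[-1,0,0,-0.5,0,0,0],[-1,0,0,-2,0,0,0],[-1,0,0,-3,0,0,0],[-1,0,0,-3.5,0,0,0],[-1,0,0,-1.5,0,0,0],[-1,0,0,0,0,0,0],[-1,0,0,0,0,0,0],[-1,0,0,0,0,0,0]]'
python3 go.py 578 -326 125 95.2
python3 - <<'E'
from h import *
p=snapshot('scene');im=p['image'][100:260,260:480,::-1];cv2.imwrite('pics/g6.png',cv2.resize(im,None,fx=3.5,fy=3.5,interpolation=cv2.INTER_CUBIC))
E
```

```text
tool_pos: [612.4, -99.2, 22.2]
ft_force: [1.1, -0.4, -0.3]
time: 34.43
tool_pos: [612.3, -99.0, 22.0]
tcp_rot: [179.9, 0.0, 101.3]
ft_force: [-1.3, 0.1, 5.5]
finger_gap: 15.5
grip_force: 60.1
time: 35.1
tool_pos: [610.3, -98.5, 124.2]
tcp_rot: [-179.9, -0.1, 101.3]
ft_force: [-1.2, -0.6, -0.4]
finger_gap: 15.3
grip_force: 59.3
before turn cm [-21.67  -7.62  -0.08]
after turn cm [-22.36  -5.28  -0.08]
rotz rad 0.106 rows 6.0 pose [610.3 -98.5 124.2] [-1.799e+02 -1.000e-01  1.013e+02] gap 15.3 t 35.1
```

View pics/g6.png

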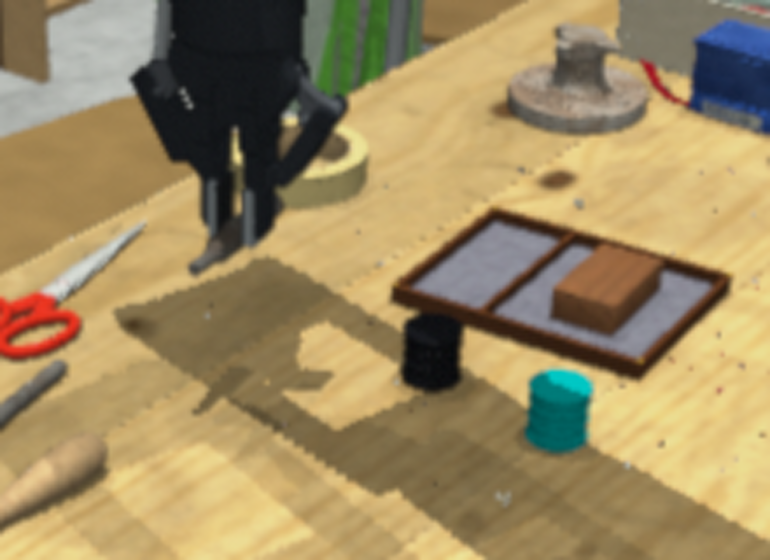

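The setter is held level at (225,245) in the crop, and the block sits in the wide bay at (605,285).

```bash
python3 -m handwheel '[[-1,0,0,0,0,0,0.053],[-1,0,0,0,0,0,0.053],[-1,-2.5,-0.6,0,0,0,0],[-1,-4,-0.95,0,0,0,0],[-1,-4,-0.95,0,0,0,0],[-1,-4,-0.95,0,0,0,0],[-1,-4,-0.95,0,0,0,0],[-1,-2.8,-0.65,1,0,0,0],[-1,-1,-0.25,3,0,0,0],[-1,0,0,2.5,0,0,0]]' >/dev/null
python3 -m handwheel '[[-1,0,0,0,0,0,0],[-1,0,0,0,0,0,0],[-1,0,0,0,0,0,0],[-1,0,0,0,0,0,0],[-1,0,0,0,0,0,0]]'|grep -E 'pos|gap'
python3 go.py 578 -325 30 95.2
```

```text
tool_pos: [580.2, -325.8, 63.0]
finger_gap: 15.3
before turn cm [ 0.1  -0.22  3.3 ]
after turn cm [ 0.1  -0.22  3.3 ]
rotz rad 0.001 rows 1.0 pose [ 580.2 -325.8   63. ] [1.799e+02 1.000e-01 9.530e+01] gap 15.3 t 36.4
```

```bash
python3 -m handwheel '[[-1,0.1,-0.14,1.8,0,0,0],[-1,0,0,0.8,0,0,0],[-1,0,0,0.4,0,0,0],[-1,0,0,0,0,0,0],[-1,0,0,0,0,0,0],[-1,0,0,0,0,0,0],[-1,0,0,0,0,0,0]]'|grep -E 'pos|ft'
for i in 1 2 3; do python3 -m handwheel '[[-1,0,0,0.1,0,0,0],[-1,0,0,0,0,0,0],[-1,0,0,0,0,0,0]]'|grep -E 'pos|ft'; done
```

```text
tool_pos: [577.9, -325.2, 31.7]
ft_force: [-0.2, -0.0, -1.6]
tool_pos: [577.4, -324.9, 29.9]
ft_force: [0.5, -0.4, -1.0]
tool_pos: [577.2, -324.7, 28.6]
ft_force: [0.3, 0.1, -1.4]
tool_pos: [577.2, -324.8, 27.6]
ft_force: [-0.1, -0.2, -0.9]
```

```bash
for i in 1 2 ; do python3 -m handwheel '[[-1,0,0,0.1,0,0,0],[-1,0,0,0,0,0,0],[-1,0,0,0,0,0,0]]'|grep -E 'pos|ft'; done
```

```text
tool_pos: [577.3, -324.8, 26.6]
ft_force: [0.7, 0.4, -0.9]
tool_pos: [577.4, -324.9, 26.0]
ft_force: [-1.4, -0.2, 2.1]
```

```bash
python3 -m handwheel '[[-1,0,0,0.1,0,0,0],[-1,0,0,0,0,0,0],[-1,0,0,0,0,0,0]]'|grep -E 'pos|ft'
python3 -m handwheel '[[-1,0,0,-0.05,0,0,0],[-0.5,0,0,0,0,0,0],[-0.45,0,0,0,0,0,0],[-0.45,0,0,0,0,0,0],[-0.45,0,0,0,0,0,0],[-0.45,0,0,0,0,0,0]]'|grep -E 'pos|ft|gap'
python3 -m handwheel '[[-0.45,0,0,-1,0,0,0],[-0.45,0,0,-3,0,0,0],[-0.45,0,0,-3.5,0,0,0],[-0.45,0,0,-3.5,0,0,0],[0,3,0,-3,0,0,0],[0,4,0,-2,0,0,0],[0,4,0,0,0,0,0],[0,4,0,0,0,0,0],[0,4,0,0,0,0,0],[0,0,0,0,0,0,0],[0,0,0,0,0,0,0]]' |grep pos
python3 - <<'E'
from h import *
p=snapshot('scene');q=snapshot('top');save(p,'f1.png')
a=[p['image'][120:240,340:490],q['image'][200:300,420:510],p['image'][280:410,115:295],q['image'][205:300,135:240]]
a=[cv2.resize(i[...,::-1],(400,300),interpolation=cv2.INTER_CUBIC) for i in a]
cv2.imwrite('pics/f2.png',np.vstack([np.hstack(a[:2]),np.hstack(a[2:])]))
E
```

```text
tool_pos: [577.5, -324.9, 26.0]
ft_force: [-4.1, 3.0, 8.9]
tool_pos: [577.3, -324.8, 25.0]
ft_force: [-0.4, 0.8, 0.0]
finger_gap: 23.5
tool_pos: [560.5, -136.7, 184.4]
```

View pics/f2.png

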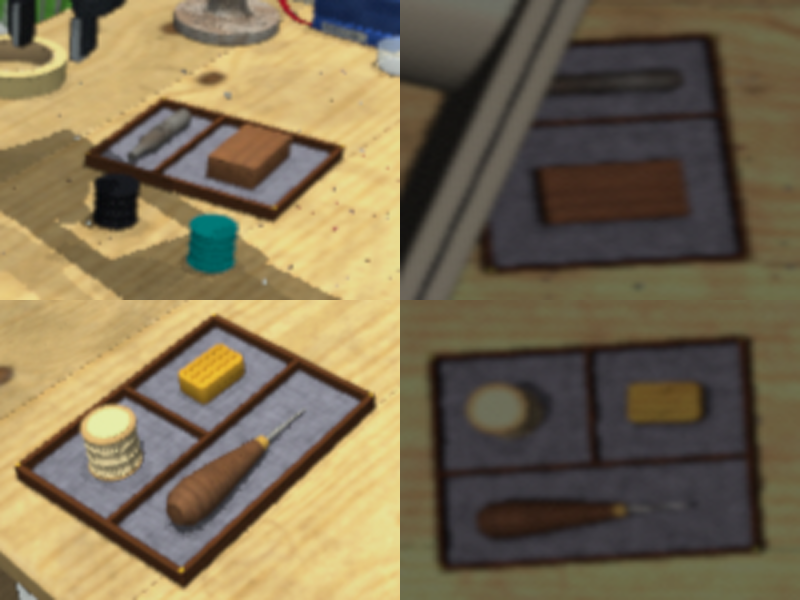

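View pics/f1.png

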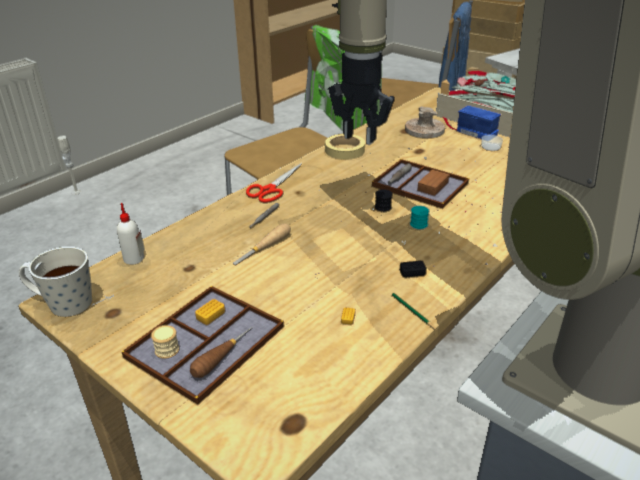

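All five things lie in their bays. The setter is at (400,175), the block at (433,182), the spool at (165,340), the wax at (210,311) and the awl at (215,356). The punch (265,215) and the chisel (265,243) have not moved.

```bash
python3 -c "
from bench import hand_in
print(hand_in())"
```

```text
the job is handed in; nothing more can be done
None
```

Both kits are made up and handed in at about 39 s of the 120 s allowed: all five parts were set down in their bays, and the hole punch and chisel were left where they lay.

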